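# Load the short battery packs on the sloped rack

## Robot

A 6-joint arm with a two-finger parallel gripper is mounted at the origin on the work surface. World frame = base frame: x ahead of the robot, y to its left, z up, the work surface at z = 0. Lengths are in mm, angles in rad, forces in N, time in s.
With the tool pointing down it reaches from about 275 to 750 mm from the base axis. Payload 10.2 kg.
Tool frame: the origin (TCP) lies where the fingers leave the gripper's body, on its centre line; the fingertips stand 73 mm ahead of it and the grasp point (between the pads) lies 54 mm ahead of it; z points along the fingers, y is the line along which they close (so a half turn about z gives the same grasp; the last joint's range is limited). The gripper opens to 85 mm and grips with 20 to 120 N. Pads are 22 mm wide; open, the fingers measure 114 mm over their backs; the gripper's body (76 mm by 85 mm) begins 54 mm behind the grasp point. The pads swing forward as they close: fully open they stand 13 mm farther back than shut.
Start: joints at [-1.336, 0.313, 1.498, -0, 1.331, -0.223], TCP at [232.026, -470.952, 303.894] pointing down, gripper open.
Joint ranges: [-2.94, 2.94], [-0.97, 2.17], [0.19, 2.56], [-1.23, 4.37], [0.02, 3.11], [-2.88, 2.88]. Speed limits (rad/s): [2.39, 2.39, 3.01, 3.14, 3.14, 3.14].

## Interface

Orientations are given as a unit quaternion [w, x, y, z].
In Python, from rig import ctrl gives the robot as it stands.
- The arm moves only by the shell command python3 -m creep 'ROWS' [OPENING] [FORCE]. ROWS is JSON, a list that holds one entry, the list of rows, each a list of 6 numbers: the shift along the world's x, y, z in units of 25 mm (1.0 is 25 mm), then the turn, a rotation vector about the world's x, y, z in units of 5 degrees (1.0 is 5 degrees). In form: [[[x, y, z, ax, ay, az], ...]]. A call has 1 to 20 rows; each row is the pose to reach, as a shift and turn from the pose commanded when the call began; what a row does not reach only later rows make up. A row lasts 1/12 s, in which the tool goes at most 41.7 mm and 7.16 degrees, less where a joint would pass 70% of its speed; a pose out of reach is approached as far as the arm can. A call with a gripper value outside its range is refused whole. OPENING is the finger opening in mm, from 0 to 85.4, set as the call begins (- or left out, the last holds). The fingers move at their own pace and stop on an object; FORCE is the grip in N (left out, the last holds). Time passes only in rows, so rows that repeat a pose let the fingers close. It gives the time, the measured TCP pose, the force, the opening and the grip force at its end, in the units of the state.
- ctrl.sense(): the state, without advancing time (a new reading comes with each control period).
- ctrl.capture(name): name is "scene" or "top" or "wrist"; returns a dict with "image" (384x512x3 uint8, red, green, blue), "fx", "fy", "cx", "cy" (pixels), "k1" (the pictures are not rectified: a ray, as slopes to the right and down, at radius r is drawn at 1 + k1 r^2 times it, then the intrinsics apply), "R" (3x3) and "t" (3): a world point X has camera coordinates R X + t. Camera axes: x right, y down, z forward; pixel columns grow to the right and rows downward; lengths in mm; the calibration is good to about 2 mm. A picture is of the moment at which its call begins. There is no depth.
- ctrl.finish_job(): hands the job in; it is judged then, once.
The state is a dict: "time_s": time; "joints": joint angles; "dq": joint speeds; "tau": joint torques, N m; "eef_pos": TCP position; "ee_rot": TCP orientation; "force": force on the tool from outside, world axes, zero at the start; "wrist_torque": the same for the moment, N m; "grip_width": opening from 0.0 (shut) to 1.0 (fully open); "grip_force": force on a finger pad.
Only numpy, scipy, OpenCV 4.12 (cv2) and the standard library are available. Lean on these libraries where they do the work, as an engineer would, in place of code of your own. Each camera call takes 0.05 s, during which the arm holds its last target. There are 200 camera calls.

## Task

At the model-car race pit table, load both short battery packs on the sloped plywood rack, side by side: each lying flat on the board, lengthwise up the slope, with its lower end against the cleat so that it cannot slide off. Leave the long battery pack where it lies.

Things in the scene. Friction and masses are not known exactly. Their poses are not given: they have to be found in the camera images.
- pack_a: Hard-case model-car battery pack: black block, thin grey panel on top, two brass sockets near its +x end; 96 long (x) x 46 wide (y) x 25 mm thick (z). Starts flat on the table in any of three places. Origin: centre of its underside. One of the two short packs, about 0.2 kg; either end may go down the slope.
- pack_b: Hard-case model-car battery pack: black block, thin grey panel on top, two brass sockets near its +x end; 96 long (x) x 46 wide (y) x 25 mm thick (z). Starts flat on the table in any of three places. Origin: centre of its underside. The other short pack, the same in every way.
- pack_long: Hard-case model-car battery pack: black block, thin grey panel on top, two brass sockets near its +x end; 138 long (x) x 46 wide (y) x 25 mm thick (z). Starts flat on the table in any of three places. Origin: centre of its underside. The long pack: not to be moved.
- deck: Fixed plywood board, 260 mm wide, sloping 20 degrees, rising away from the robot; a wooden cleat 15 wide, 12 mm high runs along its whole low edge. Origin: on its top face at the cleat's uphill face, mid-width, 35 mm above the table. x: up the slope (185 mm of board), y: along the cleat (-130 to 130 mm), z: square out of the board. Packs centred at y = -60 and 60 mm leave room for fingers.
Mind the look-alikes: they are no part of the job. Leave any pink or purple look-alike of the pack_a alone.

How it is judged:
By the outcome, as a careful person would: the job done as asked, in the order asked, and still so for the second after the job is handed in, with the robot touching nothing.
It also fails if it takes over 51 s, if anything falls off the work surface, if the arm or the gripper's body presses on something with over 40 N, if the wrist force passes 120 N, or if a joint passes its speed limit or range.

## Working session

There is one attempt and no reset: what is moved stays moved. The work goes in short steps, Python scripts to look and compute and a shell command to move; the robot and the scene stay as the last step left them, time stands still between calls to the robot, and variables do not carry over. Pictures are saved under pics/ and viewed, at most 10 in all, crops included, and the job is handed in when it is done.

```bash
mkdir -p pics; ls; cat > h.py <<'E'
import numpy as np, cv2
from rig import ctrl
def cap(n,f=None):
    c=ctrl.capture(n)
    if f: cv2.imwrite('pics/'+f,cv2.cvtColor(c['image'],cv2.COLOR_RGB2BGR))
    return c
def ray(c,u,v):
    K=np.array([[c['fx'],0,c['cx']],[0,c['fy'],c['cy']],[0,0,1.]])
    p=cv2.undistortPoints(np.array([[[u,v]]],float),K,np.array([c['k1'],0,0,0.]))[0,0]
    R=np.array(c['R']);t=np.array(c['t']);return -R.T@t, R.T@np.array([p[0],p[1],1])
def onz(c,u,v,z):
    o,d=ray(c,u,v);return o+d*(z-o[2])/d[2]
def tri(c1,p1,c2,p2):
    o,d=ray(c1,*p1);q,e=ray(c2,*p2)
    s=np.linalg.lstsq(np.stack([d,-e],1),q-o,rcond=None)[0]
    a,b=o+d*s[0],q+e*s[1];return (a+b)/2,np.linalg.norm(a-b)
E
python3 - <<'E'
from h import *
for n in ('top','scene'):
    c=cap(n,n+'0.png'); R=np.array(c['R']); print(n,-R.T@np.array(c['t']),R[2],c['fx'],c['k1'])
print(ctrl.sense())
E
```

```text
pics
top [ 243.14908541  -94.1732867  1372.19914369] [ 0.14694992  0.02643162 -0.98879072] 500.1421239483295 -0.16806856858565788
scene [997.21912199 560.48824487 687.95654718] [-0.54437607 -0.59388857 -0.59241123] 420.55657946851227 -0.1089584179419301
{'time_s': 0.1, 'joints': array([-1.33640121e+00,  3.13368168e-01,  1.49833881e+00, -3.55578177e-05,
        1.33100562e+00, -2.23363051e-01]), 'dq': array([ 0.00098437, -0.00151649, -0.00201515,  0.00025445,  0.00058391,
        0.00058253]), 'tau': array([ 2.18088040e-03, -4.12904906e+01, -2.60138869e+01, -2.11128067e-04,
        3.07760871e-03, -1.04105132e-05]), 'eef_pos': array([ 231.98354555, -470.8032762 ,  303.41389779]), 'ee_rot': array([-5.59867286e-04,  9.73920214e-01,  2.26890069e-01, -2.03563871e-05]), 'force': array([-0.44870098,  0.92813027,  0.19042895]), 'wrist_torque': array([0.00086427, 0.06057916, 0.04190654]), 'grip_force': 0.0, 'grip_width': 1.0005703213258703}
```

View pics/top0.png

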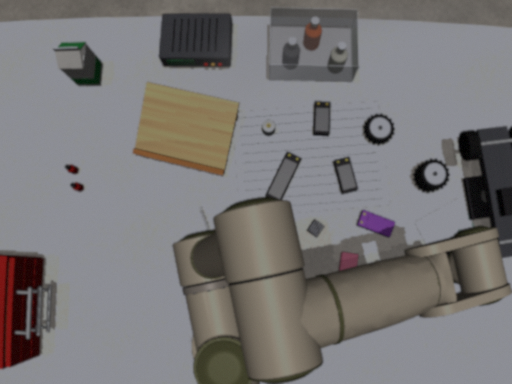

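View pics/scene0.png

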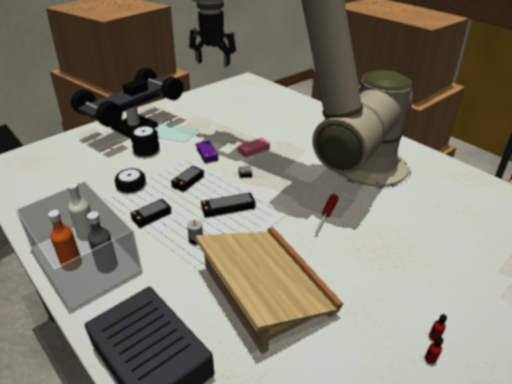

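The top view shows short packs at (322,118) and (346,175), the long pack at (284,176), and the rack at (187,128) with its cleat on the lower (robot) edge.

Possible confusions: the two short packs, the long pack at (284,176) (too long), the purple one at (376,223), the pink one at (348,260), and the small grey block at (315,228). I choose (322,118) and (346,175).

```bash
python3 - <<'E'
from h import *
T=cap('top');S=cap('scene')
a=cv2.cvtColor(T['image'],cv2.COLOR_RGB2BGR)[75:235,125:385]
b=cv2.cvtColor(S['image'],cv2.COLOR_RGB2BGR)[155:350,120:350]
cv2.imwrite('pics/c1.png',cv2.resize(a,None,fx=3,fy=3,interpolation=cv2.INTER_CUBIC))
cv2.imwrite('pics/c2.png',cv2.resize(b,None,fx=3,fy=3,interpolation=cv2.INTER_CUBIC))
for n,c,box in(('top',T,(240,90,365,205)),('scene',S,(120,155,262,232))):
    g=c['image'].max(2); m=np.zeros_like(g); x0,y0,x1,y1=box; m[y0:y1,x0:x1]=(g[y0:y1,x0:x1]<115)*255
    for k in cv2.findContours(m,0,2)[0]:
        if cv2.contourArea(k)>150:
            r=cv2.minAreaRect(k); print(n,cv2.contourArea(k),np.round(r[0],1),np.round(r[1],1),r[2])
            if n=='top':
                P=np.array([onz(c,*p,22)[:2] for p in cv2.boxPoints(r)]); print(P.round(0).tolist(),P.mean(0).round(1), np.linalg.norm(P[0]-P[1]),np.linalg.norm(P[2]-P[1]))
# wood mask
for n,c in(('top',T),('scene',S)):
    h=cv2.cvtColor(c['image'],cv2.COLOR_RGB2HSV); m=cv2.inRange(h,(5,70,60),(28,255,255))
    if n=='top': m[:, 250:]=0; m[:75]=0;m[180:]=0
    else: m[:220]=0;m[:,:190]=0; m[:,350:]=0
    k=max(cv2.findContours(m,0,2)[0],key=cv2.contourArea)
    print(n,cv2.approxPolyDP(cv2.convexHull(k),3,True)[:,0].tolist())
E
```

```text
top 618.5 [344.8 175.1] [36.1 18.9] 74.93151092529297
[[510.0, -255.0], [525.0, -306.0], [429.0, -332.0], [414.0, -282.0]] [ 469.4 -293.7] 52.73353702690993 99.76924156519023
top 1087.5 [278.6 188.5] [39.3 75.3] 43.15238952636719
[[387.0, -5.0], [542.0, -142.0], [469.0, -222.0], [316.0, -84.0]] [ 428.5 -113.4] 207.5271302302046 108.19296972133046
top 583.5 [321.  118.5] [35. 18.] 90.0
[[678.0, -202.0], [679.0, -253.0], [578.0, -253.0], [577.0, -203.0]] [ 628.  -227.6] 50.733817060710955 101.33054764242664
scene 612.0 [150.7 212.9] [18. 40.] 66.03751373291016
scene 817.5 [228.  204.7] [17.3 53.9] 79.99201965332031
scene 311.0 [132.6 183.4] [19.3 29.4] 57.09476089477539
scene 453.0 [187.5 179. ] [16.6 34.7] 56.3099365234375
top [[148, 83], [237, 104], [222, 174], [133, 152]]
scene [[196, 235], [272, 227], [342, 303], [332, 315], [262, 352], [207, 269]]
```

View pics/c1.png

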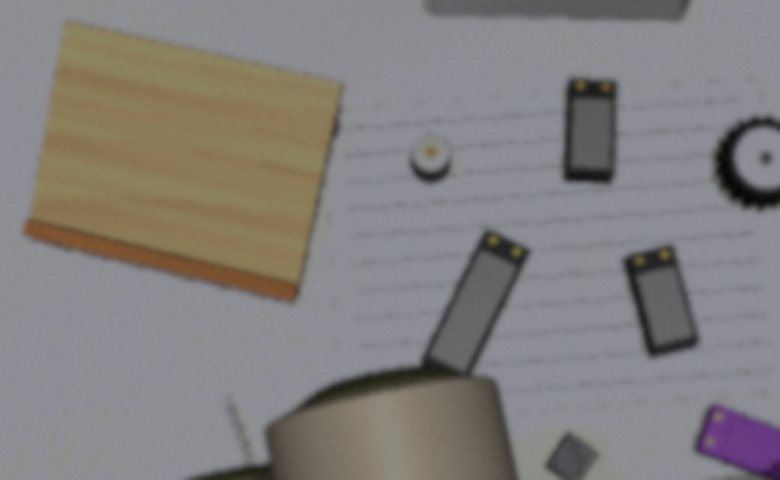

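View pics/c2.png

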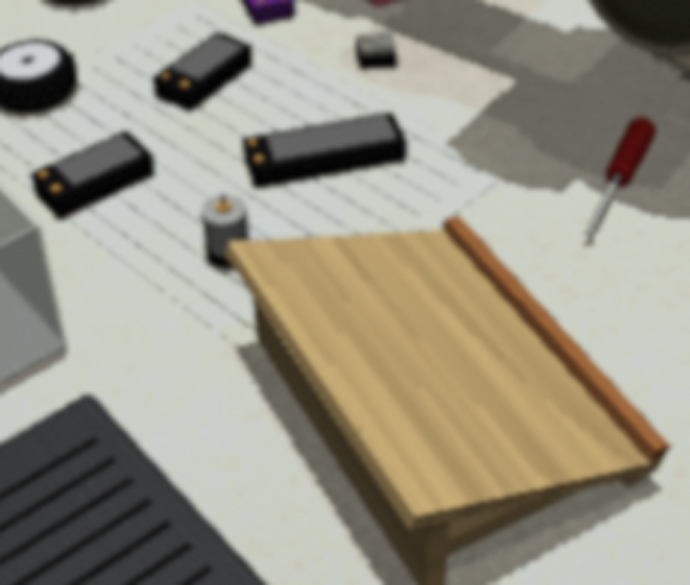

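The crops confirm the choice. In crop 1, the short black packs with a grey panel and brass sockets are at (591,130) and (660,300); the long one is at (475,300). The rack's high corners are at (66,21) and (343,84) there, and at (415,518) and (230,242) in crop 2.

```bash
python3 - <<'E'
from h import *
T=cap('top');S=cap('scene')
t=lambda u,v:(125+(u+.5)/3-.5,75+(v+.5)/3-.5); s=lambda u,v:(120+(u+.5)/3-.5,155+(v+.5)/3-.5)
for n,a,b in [('p1 sock +y',(581,87),(56,188)),('p1 sock -y',(607,88),(41,174)),('p2 +y',(639,261),(184,84)),('p2 -y',(666,255),(166,75)),
 ('hi +y',(66,21),(415,518)),('hi -y',(343,84),(230,242)),('cleat out top +y',(26,230),(667,448)),('cleat out top -y',(297,297),(457,216))]:
    X,e=tri(T,t(*a),S,s(*b)); print(n,X.round(1),round(e,1))
for n,b in(('cl in base -y',(447,230)),('cl in base +y',(650,463))): print(n,onz(S,*s(*b),35).round(1))
for n,b in(('cl in top +y',(32,219)),('cl in top -y',(300,283))): print(n,onz(T,*t(*b),46).round(1))
for n,b in(('hi+',(66,21)),('hi-',(343,84))): print(n,onz(T,*t(*b),98.3).round(1))
E
```

```text
p1 sock +y [ 670.1 -219.9   23.9] 0.2
p1 sock -y [ 670.1 -244.4   23.8] 0.8
p2 +y [ 505.5 -273.7   24.2] 0.1
p2 -y [ 510.7 -297.8   24.5] 2.5
hi +y [702.5 251.8  95.3] 0.5
hi -y [644.7  -2.   96.5] 1.6
cleat out top +y [519.  291.8  39.5] 3.2
cleat out top -y [461.4  37.7  40.5] 3.1
cl in base -y [473.3  41.2  35. ]
cl in base +y [532.3 291.3  35. ]
cl in top +y [529.  283.6  46. ]
cl in top -y [474.4  33.8  46. ]
hi+ [701.6 250.8  98.3]
hi- [644.8  -2.6  98.3]
```

Heights fit (sockets 24 mm, high edge about 96 mm). The rack origin is about (504,162) and its yaw about -12.8°. Moving above the far pack now.

```bash
python3 -m creep '[[[2,1.2,0,0,0,-1],[4,2.4,-0.5,0,0,-2],[6,3.6,-1,0,0,-3],[8,4.8,-1.5,0,0,-4],[9.5,5.7,-2,0,0,-5],[11,6.6,-2.5,0,0,-5.24],[12.5,7.5,-3,0,0,-5.24],[14,8.4,-3.5,0,0,-5.24],[15.3,9.2,-3.8,0,0,-5.24],[15.9,9.6,-4,0,0,-5.24],[15.9,9.6,-4,0,0,-5.24],[15.9,9.6,-4,0,0,-5.24],[15.9,9.6,-4,0,0,-5.24],[15.9,9.6,-4,0,0,-5.24]]]' 85 30
python3 - <<'E'
from h import *
c=cap('wrist','w1.png');T=cap('top')
R=np.array(c['R']);print(-R.T@np.array(c['t']),R[2]); print(ctrl.sense()['eef_pos'],ctrl.sense()['ee_rot'])
g=c['image'].max(2)
for k in cv2.findContours((g<115).astype(np.uint8)*255,0,2)[0]:
    if cv2.contourArea(k)>800:
        r=cv2.minAreaRect(k);P=np.array([onz(c,*p,20)[:2] for p in cv2.boxPoints(r)]); print(np.round(r[0]),np.round(r[1]),P.round(0).tolist(),P.mean(0))
E
```

```text
time_s: 1.47
eef_pos: [629.7, -230.4, 203.1]
ee_rot: [-0.0, 1.0, 0.001, -0.001]
force: [-0.0, 0.3, 0.9]
grip_width: 0.999
grip_force: 0.0
[ 705.91802727 -229.59128065  272.8726102 ] [-3.01916741e-01 -4.08125008e-04 -9.53334210e-01]
[ 628.92966032 -231.72353858  204.2356577 ] [ 1.45030026e-04  9.99999974e-01 -1.76033289e-04  2.74504851e-05]
[420. 219.] [112.  95.] [[575.0, -324.0], [663.0, -342.0], [631.0, -443.0], [536.0, -436.0]] [ 601.46072213 -386.11581661]
[256. 234.] [298. 511.] [[721.0, -22.0], [722.0, -438.0], [403.0, -524.0], [401.0, 61.0]] [ 561.57865943 -230.68456048]
[223.  30.] [ 59. 446.] [[780.0, -38.0], [781.0, -373.0], [741.0, -382.0], [740.0, -27.0]] [ 760.68172802 -205.16942209]
```

View pics/w1.png

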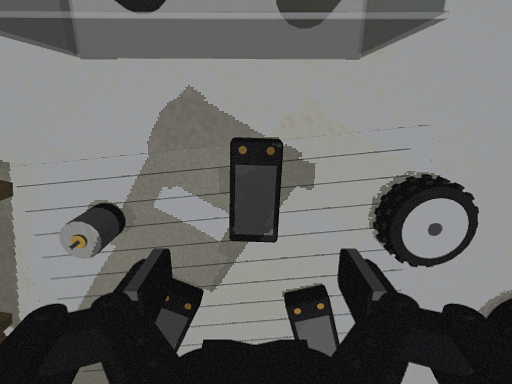

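The wrist view shows the pack standing alone between the fingers, its top face spanning about (231,139), (282,140), (277,237), (230,236).

```bash
python3 - <<'E'
from h import *
c=cap('wrist')
P=np.array([onz(c,*p,25)[:2] for p in [(231,139),(282,140),(277,237),(230,236)]]);print(P.round(1).tolist(),P.mean(0).round(1)); d=P[0]+P[1]-P[2]-P[3];print(np.degrees(np.arctan2(d[1],d[0])),np.linalg.norm(d)/2)
print(onz(c,242,149,24),onz(c,270,150,24))
E
```

```text
[[677.9, -211.1], [677.0, -254.6], [586.3, -252.4], [587.4, -207.9]] [ 632.2 -231.5]
-1.7028327038824707 90.66731244883283
[ 669.27035375 -220.34675715   24.        ] [ 668.39595724 -244.55426518   24.        ]
```

```bash
python3 -m creep '[[[0.05,0,-1.3,0,0,-0.3],[0.05,0,-2.6,0,0,-0.3],[0.05,0,-3.8,0,0,-0.3],[0.05,0,-4.6,0,0,-0.3],[0.05,0,-5.08,0,0,-0.3],[0.05,0,-5.08,0,0,-0.3],[0.05,0,-5.08,0,0,-0.3]]]' 85 40 && python3 -m creep '[[[0,0,0,0,0,0],[0,0,0,0,0,0],[0,0,0,0,0,0],[0,0,0,0,0,0],[0,0,0,0,0,0],[0,0,0,0,0,0],[0,0,0,0,0,0],[0,0,0,0,0,0]]]' 30 40
```

```text
time_s: 2.2
eef_pos: [630.8, -231.7, 77.9]
ee_rot: [0.0, 1.0, -0.013, 0.0]
force: [0.7, -1.0, 0.1]
grip_width: 0.991
grip_force: 0.0
time_s: 2.87
eef_pos: [631.2, -231.2, 78.3]
ee_rot: [0.001, 1.0, -0.013, 0.001]
force: [-1.4, -0.1, 6.5]
grip_width: 0.528
grip_force: 42.9
```

```bash
python3 -m creep '[[[0,0,1.2,0,0,0],[0,0,2.6,0,0,0],[0,0.2,4.2,0,0,0],[-0.3,1,5.6,0,0,-0.5],[-0.7,2.4,6.5,0,0,-1],[-1.1,4,6.9,0,0,-1.5],[-1.5,5.5,6.9,0,0,-2],[-1.9,7,6.9,0,0,-2.26],[-2.3,8.5,6.9,0,0,-2.26],[-2.7,10,6.9,0,0,-2.26],[-3.1,11.5,6.9,0,0,-2.26],[-3.5,13,6.9,0,0,-2.26],[-3.9,14.5,6.9,0,0,-2.26],[-4.2,16,6.9,0,0,-2.26],[-4.4,17.2,6.9,0,0,-2.26],[-4.58,18.1,6.9,0,0,-2.26],[-4.58,18.1,6.9,0,0,-2.26],[-4.58,18.1,6.9,0,0,-2.26]]]' - 60 && python3 -m creep '[[[0,0,-0.3,-0.22,-1,0],[0,0,-0.7,-0.44,-2,0],[0,0,-1.2,-0.66,-3,0],[0,0,-1.7,-0.886,-3.9,0],[0,0,-2.08,-0.886,-3.9,0],[0,0,-2.08,-0.886,-3.9,0],[0,0,-2.08,-0.886,-3.9,0],[0,0,-2.08,-0.886,-3.9,0]]]' 
python3 - <<'E'
from h import *
cap('wrist','w2.png'); T=cap('top'); S=cap('scene','s2.png')
from scipy.spatial.transform import Rotation as Ro
s=ctrl.sense();print(s['eef_pos'],Ro.from_quat(np.roll(s['ee_rot'],-1)).as_matrix().round(3),s['joints'].round(2))
E
```

```text
time_s: 4.37
eef_pos: [515.9, 222.3, 249.4]
ee_rot: [0.0, 0.994, -0.11, -0.0]
force: [-0.4, 0.2, -1.8]
grip_width: 0.519
grip_force: 65.0
time_s: 5.03
eef_pos: [517.2, 221.1, 198.2]
ee_rot: [0.019, 0.979, -0.11, 0.173]
force: [0.3, 0.4, -1.3]
grip_width: 0.523
grip_force: 65.0
[516.82857601 221.35258736 198.07493915] [[ 0.916 -0.222  0.334]
 [-0.208 -0.975 -0.076]
 [ 0.342 -0.    -0.94 ]] [ 0.25  0.41  1.69 -0.23  0.74  2.19]
```

View pics/w2.png

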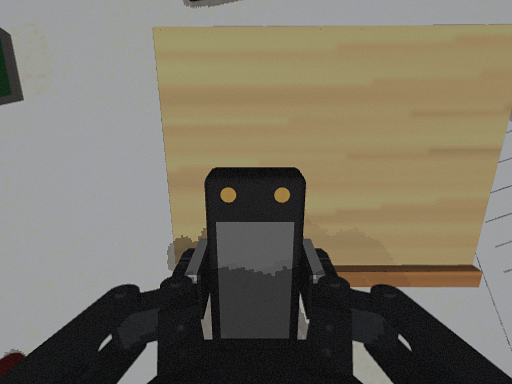

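The wrist view shows the pack gripped straight and parallel to the board edges. The board's high-left corner is at (154,27), its right side runs to (481,266), and the cleat's base line is at row 266. I check these against the deck frame.

```bash
python3 - <<'E'
from h import *
c=cap('wrist')
ps=np.radians(-12.8);a=np.radians(20);u=np.array([np.cos(ps),np.sin(ps),0]);v=np.array([-u[1],u[0],0])
X=u*np.cos(a)+[0,0,np.sin(a)];n=np.cross(X,v);O=np.array([504,162.5,34.5])
for p in [(154,27),(512,25),(480,265),(400,265),(176,266)]:
    o,d=ray(c,*p);q=o+d*(n@(O-o))/(n@d)-O;print(p,round(q@X,1),round(q@v,1))
M=lambda p:[round(float(x),1) for x in ((p-O)@X,(p-O)@v,(p-O)@n)]
print('tcp',M(ctrl.sense()['eef_pos']))
# pack top corners on plane at n-height of tcp-78+25
h=M(ctrl.sense()['eef_pos'])[2]-78+24
for p in [(228,195),(282,195),(206,175),(304,175)]:
    o,d=ray(c,*p);q=o+d*(h-n@(o-O))/(n@d)-O;print(p,round(q@X,1),round(q@v,1))
E
```

```text
(154, 27) 182.7 129.6
(512, 25) 183.4 -114.8
(480, 265) -2.0 -136.8
(400, 265) -2.2 -67.0
(176, 266) -3.2 129.9
tcp [55.3, 60.2, 153.8]
(228, 195) 93.0 72.7
(282, 195) 93.0 48.3
(206, 175) 102.3 82.1
(304, 175) 102.3 38.9
```

```bash
python3 -m creep '[[[0.3,-0.07,-0.84,0,0,0],[0.6,-0.14,-1.7,0,0,0],[0.85,-0.19,-2.4,0,0,0],[0.95,-0.215,-2.67,0,0,0],[0.95,-0.215,-2.67,0,0,0],[0.95,-0.215,-2.67,0,0,0],[0.95,-0.215,-2.67,0,0,0]]]' && python3 -m creep '[[[-0.1,0.023,-0.037,0,0,0],[-0.2,0.045,-0.075,0,0,0],[-0.2,0.045,-0.075,0,0,0],[-0.2,0.045,-0.075,0,0,0]]]'
```

```text
time_s: 5.82
eef_pos: [540.3, 216.4, 132.0]
ee_rot: [0.019, 0.979, -0.109, 0.173]
force: [-0.4, 0.6, -1.6]
grip_width: 0.52
grip_force: 64.9
time_s: 6.15
eef_pos: [534.9, 217.4, 129.1]
ee_rot: [0.019, 0.979, -0.109, 0.173]
force: [-0.4, 0.7, -1.2]
grip_width: 0.522
grip_force: 65.1
```

```bash
python3 -m creep '[[[-0.05,0.011,-0.018,0,0,0],[-0.09,0.02,-0.034,0,0,0],[-0.09,0.02,-0.034,0,0,0]]]' && python3 -m creep '[[[-0.05,0.011,-0.018,0,0,0],[-0.05,0.011,-0.018,0,0,0]]]'
```

```text
time_s: 6.4
eef_pos: [534.1, 217.6, 129.1]
ee_rot: [0.019, 0.978, -0.109, 0.175]
force: [5.8, -2.9, 0.6]
grip_width: 0.523
grip_force: 65.0
time_s: 6.57
eef_pos: [533.8, 217.7, 129.3]
ee_rot: [0.019, 0.978, -0.109, 0.176]
force: [10.8, -5.3, 1.1]
grip_width: 0.526
grip_force: 64.8
```

```bash
python3 -m creep '[[[0.03,-0.007,-0.09,0,0,0],[0.055,-0.012,-0.15,0,0,0],[0.055,-0.012,-0.15,0,0,0]]]' && python3 -m creep '[[[0.013,-0.003,-0.038,0,0,0],[0.027,-0.006,-0.075,0,0,0],[0.027,-0.006,-0.075,0,0,0]]]'
```

```text
time_s: 6.82
eef_pos: [535.2, 217.8, 125.8]
ee_rot: [0.018, 0.978, -0.109, 0.176]
force: [7.0, -1.8, 5.1]
grip_width: 0.522
grip_force: 65.5
time_s: 7.07
eef_pos: [535.5, 217.8, 125.3]
ee_rot: [0.019, 0.978, -0.109, 0.176]
force: [-3.2, -2.0, 20.7]
grip_width: 0.528
grip_force: 67.6
```

```bash
python3 -m creep '[[[0,0,0,0,0,0],[0,0,0,0,0,0],[0,0,0,0,0,0],[0,0,0,0,0,0],[0,0,0,0,0,0],[-0.1,0.02,0.3,0,0,0],[-0.4,0.09,1.1,0,0,0],[-0.8,0.18,2.2,0,0,0],[-1.1,0.25,3.1,0,0,0],[-1.3,0.3,3.7,0,0,0],[-1.3,0.3,3.7,0,0,0],[-1.3,0.3,3.7,0,0,0]]]' 80
python3 - <<'E'
from h import *
c=cap('wrist','w3.png');s=ctrl.sense();print(s['eef_pos'])
E
```

```text
time_s: 8.07
eef_pos: [501.0, 225.3, 215.1]
ee_rot: [0.019, 0.979, -0.109, 0.173]
force: [-0.4, -0.3, 0.6]
grip_width: 0.933
grip_force: 0.0
[500.89218983 225.05373105 214.00217584]
```

View pics/w3.png

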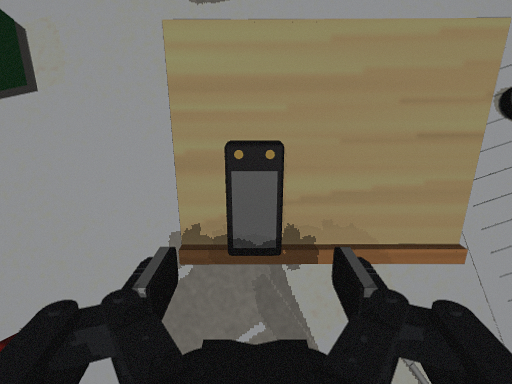

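The picture shows the pack square on the board, its lower end at row ~254 at the cleat (rows 245–264). I check the geometry for flatness and contact.

```bash
cat >> h.py <<'E'
ps=np.radians(-12.8);a=np.radians(20);u=np.array([np.cos(ps),np.sin(ps),0]);v=np.array([-u[1],u[0],0])
X=u*np.cos(a)+[0,0,np.sin(a)];n=np.cross(X,v);O=np.array([504,162.5,34.5])
def dk(c,p,h):
    o,d=ray(c,*p);q=o+d*(h-n@(o-O))/(n@d)-O;return [round(float(q@X),1),round(float(q@v),1)]
E
python3 - <<'E'
from h import *
c=cap('wrist')
for h in (25,37):print(h,[dk(c,p,h) for p in [(226,143),(283,143),(281,254),(229,254),(238,155),(270,155)]])
print([dk(c,p,0) for p in [(165,20),(509,18),(181,244),(464,244)]])
E
```

```text
25 [[94.5, 82.3], [94.5, 39.3], [0.9, 38.2], [0.9, 82.4], [85.4, 73.4], [85.5, 48.9]]
37 [[96.0, 81.1], [96.0, 40.5], [7.5, 39.4], [7.5, 81.3], [87.4, 72.7], [87.4, 49.6]]
[[181.8, 127.3], [182.8, -127.3], [-2.4, 129.6], [-2.1, -135.1]]
```

Pack 1 sits flat: socket spacing 24.5 mm at height 25, and lower end at the cleat. Now the second pack.

```bash
python3 -m creep '[[[0,0,0.4,0.22,1,0],[0,-0.4,0.8,0.44,2,0],[0,-1,1,0.66,3,0],[0,-2,1,0.886,3.9,0],[0,-3,1,0.886,3.9,0],[0,-3.4,1,0.886,3.9,0],[0,-3.4,1,0.886,3.9,0],[0,-3.4,1,0.886,3.9,0]]]' 85 && python3 -m creep '[[[0,-1,0,0,0,0.6],[-0.1,-2.5,0,0,0,1.2],[-0.2,-4,0,0,0,1.8],[-0.3,-5.5,0,0,0,2.4],[-0.4,-7,0,0,0,3],[-0.5,-8.5,0,0,0,3.6],[-0.6,-10,0,0,0,4.2],[-0.7,-11.5,-0.3,0,0,4.8],[-0.9,-13,-0.6,0,0,5.36],[-1.1,-14.5,-0.9,0,0,5.36],[-1.2,-16,-1.2,0,0,5.36],[-1.28,-17,-1.4,0,0,5.36],[-1.28,-17.4,-1.4,0,0,5.36],[-1.28,-17.4,-1.4,0,0,5.36],[-1.28,-17.4,-1.4,0,0,5.36],[-1.28,-17.4,-1.4,0,0,5.36]]]'
python3 - <<'E'
from h import *
c=cap('wrist','w4.png');s=ctrl.sense();print(s['eef_pos'],s['ee_rot'])
m=(c['image'].max(2)<115).astype(np.uint8)*255; m[250:]=0
for k in cv2.findContours(m,0,2)[0]:
    if cv2.contourArea(k)>800: print(cv2.boxPoints(cv2.minAreaRect(k)).round().tolist())
E
```

```text
time_s: 8.83
eef_pos: [501.0, 140.3, 238.7]
ee_rot: [-0.0, 0.994, -0.112, -0.0]
force: [-0.2, -0.1, 0.6]
grip_width: 0.992
grip_force: 0.0
time_s: 10.17
eef_pos: [469.7, -293.1, 204.6]
ee_rot: [-0.0, 0.992, 0.123, 0.0]
force: [0.1, 0.3, 1.0]
grip_width: 0.996
grip_force: 0.0
[ 469.70415128 -293.13213929  204.70084579] [-4.09176490e-07  9.92387343e-01  1.23155743e-01  1.57913548e-04]
[[429.0, 196.0], [511.0, 196.0], [511.0, 249.0], [429.0, 249.0]]
[[-0.0, 77.0], [364.0, 77.0], [364.0, 249.0], [0.0, 249.0]]
[[342.0, 10.0], [470.0, 1.0], [479.0, 120.0], [351.0, 129.0]]
```

View pics/w4.png

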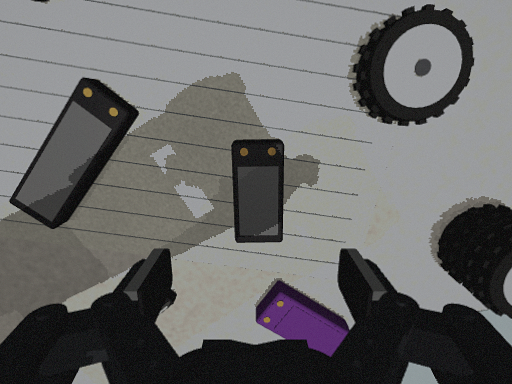

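The wrist view shows pack 2 with corners about (233,140), (284,140), (282,236), (235,236). The purple look-alike's nearest corners are at (280,282), (257,318) and (350,325). I check clearance.

```bash
python3 - <<'E'
from h import *
c=cap('wrist')
P=np.array([onz(c,*p,25)[:2] for p in [(233,140),(284,140),(282,237),(235,237)]]);print(P.round(1).tolist(),P.mean(0).round(1)); d=P[0]+P[1]-P[2]-P[3];print(np.degrees(np.arctan2(d[1],d[0])))
t=ctrl.sense()['eef_pos'][:2];e=np.array([np.cos(.2469),np.sin(.2469)])
for p in [(280,282),(257,318),(350,325)]:
    q=onz(c,*p,25)[:2]-t;print(q@e,q@[-e[1],e[0]])
q=onz(c,258,152,24);print(q)
E
```

```text
[[511.8, -262.7], [522.5, -305.0], [434.5, -328.0], [423.6, -284.8]] [ 473.1 -295.1]
14.379231791404985
-91.81889660022205 -24.475706315963226
-135.24489251962203 -1.5828627024197413
-144.03817995784559 -99.52402643033042
[ 506.97201331 -286.02426209   24.        ]
```

Clear (the purple one is 90 mm away from the fingers). Grasping.

```bash
python3 -m creep '[[[-0.04,-0.1,-1.3,0,0,0],[-0.04,-0.1,-2.6,0,0,0],[-0.04,-0.1,-3.8,0,0,0],[-0.04,-0.1,-4.6,0,0,0],[-0.04,-0.1,-5.08,0,0,0],[-0.04,-0.1,-5.08,0,0,0],[-0.04,-0.1,-5.08,0,0,0]]]' 85 40 && python3 -m creep '[[[0,0,0,0,0,0],[0,0,0,0,0,0],[0,0,0,0,0,0],[0,0,0,0,0,0],[0,0,0,0,0,0],[0,0,0,0,0,0],[0,0,0,0,0,0],[0,0,0,0,0,0]]]' 30 60
```

```text
time_s: 10.85
eef_pos: [468.5, -297.2, 78.1]
ee_rot: [0.0, 0.992, 0.122, 0.0]
force: [-0.3, 0.1, 0.3]
grip_width: 0.993
grip_force: 0.0
time_s: 11.52
eef_pos: [468.5, -297.7, 78.7]
ee_rot: [0.001, 0.993, 0.122, 0.001]
force: [-1.2, -0.1, 6.6]
grip_width: 0.521
grip_force: 62.4
```

```bash
python3 -m creep '[[[0,0,1.2,0,0,0],[0,0,2.6,0,0,0],[0,0.2,4.2,0,0,-0.4],[0.1,1,5.6,0,0,-1],[0.2,2.4,6.5,0,0,-1.6],[0.3,4,6.86,0,0,-2.2],[0.4,5.5,6.86,0,0,-2.8],[0.5,7,6.86,0,0,-3.4],[0.6,8.5,6.86,0,0,-4],[0.7,10,6.86,0,0,-4.6],[0.75,11.5,6.86,0,0,-5.1],[0.8,13,6.86,0,0,-5.38],[0.85,14.5,6.86,0,0,-5.38],[0.88,15.5,6.86,0,0,-5.38],[0.88,16.05,6.86,0,0,-5.38],[0.88,16.05,6.86,0,0,-5.38],[0.88,16.05,6.86,0,0,-5.38],[0.88,16.05,6.86,0,0,-5.38]]]' && python3 -m creep '[[[0,0,-0.3,-0.22,-1,0],[0,0,-0.7,-0.44,-2,0],[0,0,-1.2,-0.66,-3,0],[0,0,-1.7,-0.886,-3.9,0],[0,0,-2.08,-0.886,-3.9,0],[0,0,-2.08,-0.886,-3.9,0],[0,0,-2.08,-0.886,-3.9,0],[0,0,-2.08,-0.886,-3.9,0]]]'
python3 - <<'E'
from h import *
from scipy.spatial.transform import Rotation as Ro
c=cap('wrist','w5.png');s=ctrl.sense();p=s['eef_pos']-O;print(p@X,p@v,p@n,Ro.from_quat(np.roll(s['ee_rot'],-1)).as_matrix().round(3))
E
```

```text
time_s: 13.02
eef_pos: [490.1, 103.2, 248.9]
ee_rot: [0.0, 0.994, -0.112, 0.0]
force: [0.6, -0.9, -2.8]
grip_width: 0.525
grip_force: 62.6
time_s: 13.68
eef_pos: [490.9, 103.3, 197.6]
ee_rot: [0.019, 0.979, -0.111, 0.173]
force: [0.8, 0.3, -2.3]
grip_width: 0.522
grip_force: 62.6
56.05576060624052 -60.47420166145044 153.2334517736668 [[ 0.916 -0.223  0.334]
 [-0.21  -0.975 -0.076]
 [ 0.342 -0.001 -0.94 ]]
```

View pics/w5.png

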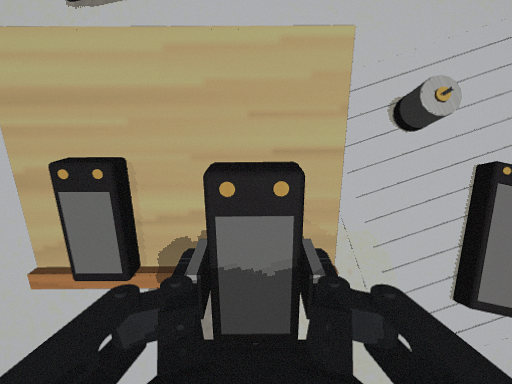

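The wrist view shows pack 2 held square, sockets at (227,189) and (281,189), with pack 1 still in place at (95,220). Lowering as before.

```bash
python3 -m creep '[[[0.3,-0.07,-0.84,0,0,0],[0.6,-0.14,-1.7,0,0,0],[0.85,-0.19,-2.4,0,0,0],[0.95,-0.215,-2.67,0,0,0],[0.95,-0.215,-2.67,0,0,0],[0.95,-0.215,-2.67,0,0,0],[0.95,-0.215,-2.67,0,0,0]]]' && python3 -m creep '[[[-0.1,0.023,-0.037,0,0,0],[-0.2,0.045,-0.075,0,0,0],[-0.28,0.063,-0.105,0,0,0],[-0.28,0.063,-0.105,0,0,0],[-0.28,0.063,-0.105,0,0,0]]]'
```

```text
time_s: 14.32
eef_pos: [514.2, 98.6, 131.3]
ee_rot: [0.019, 0.978, -0.11, 0.173]
force: [-1.2, 0.1, -2.3]
grip_width: 0.52
grip_force: 62.5
time_s: 14.73
eef_pos: [506.7, 100.1, 127.6]
ee_rot: [0.019, 0.979, -0.11, 0.173]
force: [0.2, 0.4, -2.6]
grip_width: 0.523
grip_force: 62.5
```

```bash
python3 -m creep '[[[-0.05,0.011,-0.018,0,0,0],[-0.1,0.022,-0.037,0,0,0],[-0.1,0.022,-0.037,0,0,0]]]' && python3 -m creep '[[[-0.04,0.009,-0.015,0,0,0],[-0.04,0.009,-0.015,0,0,0]]]'
```

```text
time_s: 14.98
eef_pos: [505.6, 100.4, 127.5]
ee_rot: [0.019, 0.978, -0.11, 0.175]
force: [4.9, -2.1, -1.5]
grip_width: 0.522
grip_force: 62.5
time_s: 15.15
eef_pos: [505.3, 100.4, 127.6]
ee_rot: [0.019, 0.978, -0.11, 0.176]
force: [7.0, -4.0, 0.2]
grip_width: 0.522
grip_force: 62.5
```

```bash
python3 -m creep '[[[0.03,-0.007,-0.08,0,0,0],[0.045,-0.01,-0.12,0,0,0],[0.045,-0.01,-0.12,0,0,0]]]' && python3 -m creep '[[[0.013,-0.003,-0.038,0,0,0],[0.027,-0.006,-0.075,0,0,0],[0.027,-0.006,-0.075,0,0,0]]]'
```

```text
time_s: 15.4
eef_pos: [506.5, 100.3, 124.8]
ee_rot: [0.019, 0.978, -0.111, 0.176]
force: [6.6, -3.5, 4.1]
grip_width: 0.522
grip_force: 63.1
time_s: 15.65
eef_pos: [506.6, 100.4, 124.5]
ee_rot: [0.019, 0.978, -0.11, 0.176]
force: [-12.4, -3.0, 29.8]
grip_width: 0.523
grip_force: 66.6
```

Seated. I release, retreat along the board normal and check.

```bash
python3 -m creep '[[[0,0,0,0,0,0],[0,0,0,0,0,0],[0,0,0,0,0,0],[0,0,0,0,0,0],[0,0,0,0,0,0],[-0.1,0.02,0.3,0,0,0],[-0.4,0.09,1.1,0,0,0],[-0.8,0.18,2.2,0,0,0],[-1.1,0.25,3.1,0,0,0],[-1.5,0.34,4.2,0,0,0],[-1.9,0.43,5.3,0,0,0],[-1.9,0.43,5.3,0,0,0],[-1.9,0.43,5.3,0,0,0]]]' 80
python3 - <<'E'
from h import *
c=cap('wrist','w6.png');S=cap('scene')
a=cv2.cvtColor(c['image'],cv2.COLOR_RGB2BGR);b=cv2.cvtColor(S['image'],cv2.COLOR_RGB2BGR)[150:360,120:350]
b=cv2.resize(b,None,fx=2,fy=2)[:384,:];b=b[:,-min(288+172,b.shape[1]):]
a=cv2.resize(a,(400,300));b=cv2.resize(b,(400,int(b.shape[0]*400/b.shape[1])))
H=max(a.shape[0],b.shape[0]);I=np.zeros((H,800,3),np.uint8);I[:a.shape[0],:400]=a;I[:b.shape[0],400:]=b
cv2.imwrite('pics/f.png',I)
E
```

```text
time_s: 16.73
eef_pos: [457.6, 111.4, 255.3]
ee_rot: [0.019, 0.978, -0.11, 0.174]
force: [-0.4, -0.7, -0.7]
grip_width: 0.936
grip_force: 0.0
```

View pics/f.png

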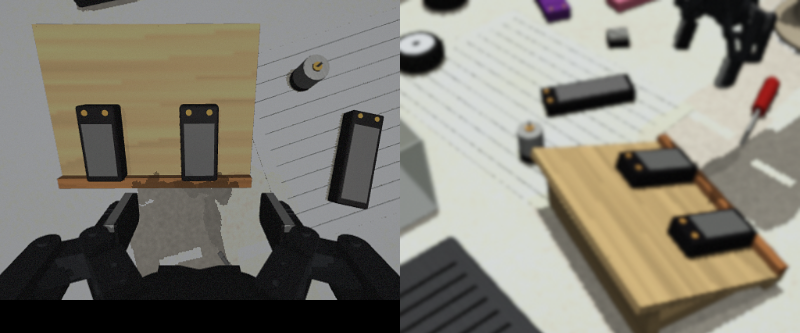

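Both packs lie flat and side by side. Their upper ends are at the same row (~105), their lower ends are at the cleat, the gripper is clear and the long pack hasn't moved.

```bash
python3 -c "
from rig import ctrl
print(ctrl.finish_job())"
```

```text
the job is handed in; nothing more can be done
None
```

Both short packs lie flat and side by side on the rack with their lower ends against the cleat, the long pack and look-alikes were left alone, and the job was handed in at about 17 s (no verdict was returned).

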